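Show the repaired trackball to the camera from two sides

ROBOT

A 7-joint arm with a two-finger parallel gripper is mounted at the origin on the work surface. World frame = base frame: x ahead of the robot, y to its left, z up, the work surface at z = 0. Lengths are in m, angles in rad, forces in N, time in s.
With the tool pointing down it reaches from about 0.4 to 0.75 m from the base axis. Payload 19.5 kg.
Tool frame: the origin (TCP) lies on the centre line of the jaws, within the pads' length; the fingertips stand 8 mm ahead of it and the grasp point (between the pads) lies 11 mm behind it; y points along the fingers, z is the direction in which the jaws open and shut, and the axes are right-handed (so a half turn about y gives the same grasp; the last joint's range is limited). The gripper opens to 85 mm and grips with 20 to 120 N. Pads are 22 mm wide; open, the fingers measure 114 mm over their backs; the gripper's body (76 mm by 85 mm) begins 54 mm behind the grasp point. The pads swing forward as they close: fully open they stand 13 mm farther back than shut.
Start: joints at [1.264, 0.707, -0.028, 1.485, 0.022, 0.951, -0.075], TCP at [0.15, -0.555, 0.239] pointing down, gripper open.
Joint ranges: [-2.71, 2.71], [-0.32, 2.16], [-1.57, 1.52], [0, 2.45], [-1.46, 4.6], [0, 2.02], [-2.83, 2.83]. Speed limits (rad/s): [1.89, 1.89, 2.57, 2.57, 3.01, 3.01, 3.01].

INTERFACE

Orientations are given as a unit quaternion [w, x, y, z].
In Python, from station import * gives the robot as it stands.
- The arm moves only by the shell command python3 -m jog 'ROWS'. ROWS is JSON, a list that holds one entry, the list of rows, each a list of 7 numbers: the turn, a rotation vector about the world's x, y, z in rad, then the shift along the world's x, y, z in mm, then the closure in counts, from 0 (fully open) to 255 (shut). A call has 1 to 10 rows; each row shifts and turns the pose as measured when the row begins; what a row does not reach is not made up. A row lasts 1/8 s, in which the tool goes at most 62.5 mm and 10.7 degrees, less where a joint would pass 70% of its speed; a pose out of reach is approached as far as the arm can. A call with a gripper value outside its range is refused whole. The fingers move at their own pace and stop on an object; the grip force is fixed at half the most. Time passes only in rows, so rows that do not move let the fingers close. It gives the time, the measured TCP pose, the force and the opening at its end, in the units of the state.
- get_state(): the state, without advancing time (a new reading comes with each control period).
- read_camera(name): name is "scene" or "top" or "wrist"; returns the picture (384x512x3 uint8, blue, green, red); there is no depth.
- calibration(name): a dict with "K" (3x3 intrinsics, pixels), "world_from_camera" (4x4, takes a point from camera to world coordinates); the wrist camera has in their place "hand_eye" (4x4, takes a point from camera to tool coordinates, whose origin is the TCP and whose axes are the tool frame's). Camera axes: x right, y down, z forward; pixel columns grow to the right and rows downward; lengths in m; the calibration is good to about 2 mm. A picture is of the moment at which its call begins: read the wrist's pose just before it. calibration takes no time and is no camera call.
- sign_off(): hands the job in, once; it reports no verdict.
Trained networks look in the newest picture that a camera, given by its name, has taken for a name from the list of things; names that differ only in an ending like _2 or _b are one class to them, and where a whole thing is asked for, a point or a joint stands for the part that bears it (a point fixed in the world has none). Each returns a list of dicts, best first, with "p" (0 to 1); they miss things now and then, are a little off and sometimes report something else, mostly with a low value. They report only what shows in the picture. A call takes as long as a camera call.
- trace(camera, label): "region" (384x512 bool, what is visible of it) and "box" ([centre column, centre row, width, height] in pixels, round what is visible of it).
The state is a dict: "time_s": time; "joints": joint angles; "dq": joint speeds; "joint_efforts": joint torques, N m; "position": TCP position; "ee_rot": TCP orientation; "ft_force": force on the tool from outside, world axes, zero at the start; "torque": the same for the moment, N m; "opening": opening from 0.0 (shut) to 1.0 (fully open).
Only numpy, scipy, OpenCV 4.12 (cv2) and the standard library are available. Lean on these libraries where they do the work, as an engineer would, in place of code of your own. Each camera call takes 0.05 s, during which the arm holds its last target.

TASK

The blue ball of a trackball lies loose in the middle of a shallow dark metal dish: lift the dish by its black bridge handle and hold it level and still above the ring mark on the camera board, the ball level with the camera lens and the yellow tab squarely facing the lens, for about a second. Then turn the dish a quarter turn so that the red tab squarely faces the lens, and finish there, still holding the dish level and still. Keep the ball in the middle of the dish and untouched all the while, do not tip the dish, and do not knock the camera or disturb the other loose things on the desk (card pack, stapler, tape, mouse, spray can, screwdriver).

Things in the scene. Friction and masses are not known exactly. Their poses are not given: they have to be found in the camera images.
- dish: Round dark steel dish, 107 mm across, 20 mm high without its handle, about 0.2 kg. Origin: centre of its underside; +z up. On the rim a red upright tab (30 mm wide, 20 mm high) stands towards own +x and a yellow one towards own +y, outer faces 57 mm from the centre. The inside is a cone rising 10 degrees outward, so the ball rests in the middle. Posts of the handle stand 53 mm from the centre.
- dish_grip (a point): Centre of the black bar of the dish's fixed bridge handle, the place to grasp: 85 mm above the dish's underside, straight over its middle; axes as the dish's. The bar is level, 112 mm long, 14 mm wide, 14 mm high, and runs midway between the red and yellow tabs, from own (+x,+y) to own (-x,-y); fingers close across its 14 mm width.
- dish_seat (a point): Where the ball's centre is when it rests in the middle of the dish: 27 mm above the centre of the dish's underside, 58 mm below dish_grip; axes as the dish's.
- ball_center (a point): Centre of the blue ball, 38 mm in diameter, 45 g, lying loose in the dish; it rolls if the dish is tipped or jerked. Its top is 39 mm below the centre of the handle bar.
- ball: The blue ball itself. Its orientation turns as it rolls and means nothing; take its place from ball_center.
- stand: Fixed grey board (330 x 140 x 5 mm) carrying a small tripod with a black camera. Origin: on the desk under the ring mark; own +x runs along the board from the mark to the camera, +z up. The board reaches from 70 mm behind the mark to 260 mm ahead of it; the camera is 100 mm wide, its top 202 mm above the desk; the lens looks along own -x.
- mark (a point): Centre of the black ring mark (80 mm across) on the board's top, 5 mm above the desk; axes as the stand's, +x towards the camera.
- lens (a point): Centre of the lens's front, 160 mm above the desk, 140 mm from the mark horizontally, along the stand's +x; axes as the stand's.
- cards: Pack of blank white cards, 54 x 86 x 22 mm, origin at the centre of its underside. Leave alone.
- stapler: Grey and black desk stapler, 34 x 115 x 43 mm, long along its y, origin at the centre of its underside. Leave alone.
- tape: Roll of tape lying flat, 72 mm across, 24 mm high, origin at the centre of its underside. Leave alone.
- mouse: Black computer mouse, 56 x 92 x 30 mm, long along its y, origin at the centre of its underside. Leave alone.
- can: Upright spray can with green band, 52 mm across, 150 mm high, origin at the centre of its underside. Leave alone.
- driver: Screwdriver lying on the desk, along its x, under 40 mm high. Leave alone.

How it is judged:
By the outcome, as a careful person would: the job done as asked, in the order asked, and still so for the second after the job is handed in, while the arm keeps its last pose, push and grip.
It also fails if it takes over 51 s, if anything falls off the work surface, if the arm or the gripper's body presses on something with over 40 N, if the wrist force passes 120 N, or if a joint passes its speed limit or range.

## Working session

There is one attempt and no reset: what is moved stays moved. The work goes in short steps, Python scripts to look and compute and a shell command to move; the robot and the scene stay as the last step left them, time stands still between calls to the robot, and variables do not carry over. Pictures are saved under pics/ and viewed, and the job is handed in when it is done.

```bash
ls; mkdir -p pics; python3 - <<'E'
from station import *
import cv2,numpy as np
s=get_state(); print({k:np.round(v,4).tolist() for k,v in s.items()})
for n in("scene","top","wrist"):
    c=calibration(n); print(n,{k:np.round(v,4).tolist() for k,v in c.items()})
    cv2.imwrite(f"pics/{n}0.png",read_camera(n))
E
```

```text
pics
{'time_s': 0.0, 'joints': [1.2643, 0.7071, -0.0276, 1.4849, 0.022, 0.9509, -0.0755], 'dq': [0.0009, 0.0002, -0.0002, -0.0001, 0.0005, -0.0012, 0.0018], 'joint_efforts': [-0.0006, -88.3221, 1.2341, -23.6168, 0.0169, 0.0065, 0.0], 'position': [0.1504, -0.5547, 0.2388], 'ee_rot': [0.0933, -0.0934, 0.7013, -0.7005], 'ft_force': [-0.4165, -0.1841, -0.1297], 'torque': [-0.0202, -0.0033, 0.0407], 'opening': 1.0023}
scene {'K': [[406.9141, 0.0, 254.7527], [0.0, 406.9141, 192.7489], [0.0, 0.0, 1.0]], 'world_from_camera': [[0.6792, 0.607, -0.4126, 0.9398], [0.7338, -0.5511, 0.3973, -0.4566], [0.0138, -0.5726, -0.8197, 0.8527], [0.0, 0.0, 0.0, 1.0]]}
top {'K': [[370.2768, 0.0, 258.1744], [0.0, 370.2768, 191.9036], [0.0, 0.0, 1.0]], 'world_from_camera': [[-0.0, -0.9965, 0.0836, 0.4896], [-0.9995, -0.0026, -0.0312, -0.0955], [0.0313, -0.0836, -0.996, 0.9487], [0.0, 0.0, 0.0, 1.0]]}
wrist {'K': [[311.433, 0.0, 251.3921], [0.0, 311.433, 188.5636], [0.0, 0.0, 1.0]], 'hand_eye': [[-0.0003, 0.9482, 0.3177, -0.081], [-0.0005, -0.3177, 0.9482, -0.1351], [1.0, 0.0001, 0.0006, 0.0004], [0.0, 0.0, 0.0, 1.0]]}
```

View pics/scene0.png

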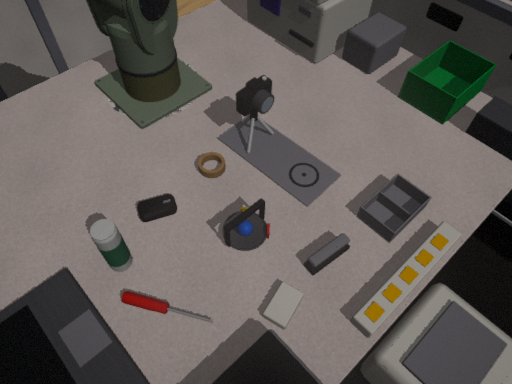

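View pics/top0.png

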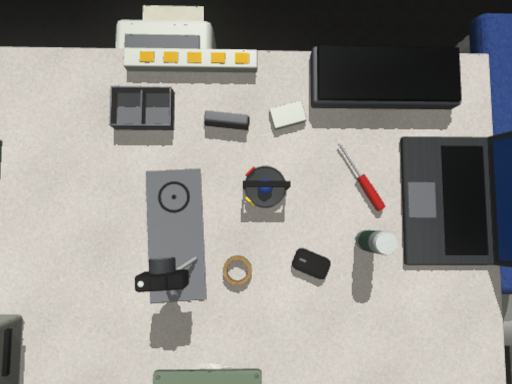

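View pics/wrist0.png

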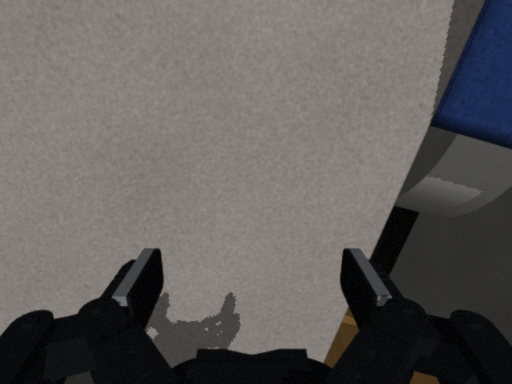

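The scene view shows the dish near (245,228) with the camera board at (280,160). In the top view the dish is at (265,187), with the red tab at (250,172) and the yellow tab at (250,201). The bar runs along the image columns, the ring mark is at (174,197), and the camera is at about (163,275), on the robot side of the mark. The wrist view shows only bare desk.

```bash
cat > h.py <<'E'
from station import *
import cv2,numpy as np
from scipy.spatial.transform import Rotation as R
def T(n,s=None):
    c=calibration(n); K=np.array(c["K"])
    if n!="wrist": return K,np.array(c["world_from_camera"])
    s=s or get_state(); w,x,y,z=s["ee_rot"]; M=np.eye(4); M[:3,:3]=R.from_quat([x,y,z,w]).as_matrix(); M[:3,3]=s["position"]
    return K,M@np.array(c["hand_eye"])
def ray(n,uv,s=None):
    K,M=T(n,s); d=M[:3,:3]@np.linalg.inv(K)@np.array([*uv,1.]); return M[:3,3],d/np.linalg.norm(d)
def tri(rs):
    A=np.zeros((3,3));b=np.zeros(3)
    for o,d in rs:
        P=np.eye(3)-np.outer(d,d);A+=P;b+=P@o
    p=np.linalg.solve(A,b); return p,[np.linalg.norm(np.cross(d,p-o))*1e3 for o,d in rs]
def plane(n,uv,z,s=None):
    o,d=ray(n,uv,s); return o+d*(z-o[2])/d[2]
def proj(n,p,s=None):
    K,M=T(n,s); q=np.linalg.inv(M)@np.array([*p,1.]); q=K@q[:3]; return q[:2]/q[2]
E
python3 - <<'E'
from h import *
im={n:read_camera(n) for n in("scene","top")}
for l in("ball_center","dish_grip","stand","lens"):
    c=[];
    for n in("scene","top"):
        r=trace(n,l)
        for d in r[:2]: print(l,n,round(float(d["p"]),2),np.round(d["box"],1))
        if r: m=r[0]["region"]; v=np.argwhere(m).mean(0)[::-1]; print("   centroid",v.round(1),m.sum()); c.append((n,r[0]["box"][:2]))
    if len(c)==2: p,e=tri([ray(n,b) for n,b in c]); print("  tri box",p.round(4),np.round(e,1))
# colour segmentation
for n in im:
    h=cv2.cvtColor(im[n],cv2.COLOR_BGR2HSV)
    for nm,lo,hi in(("blue",(105,120,40),(130,255,255)),("yellow",(22,120,80),(35,255,255)),("red",(0,150,60),(8,255,255))):
        m=cv2.inRange(h,lo,hi); k,_,st,ce=cv2.connectedComponentsWithStats(m)
        for i in range(1,k):
            if 6<=st[i,4]<400: print(n,nm,st[i],ce[i].round(1))
for n in im:
    a={"scene":(170,60,180,200),"top":(130,140,180,180)}[n]; x,y,w,hh=a
    cv2.imwrite(f"pics/{n}z.png",cv2.resize(im[n][y:y+hh,x:x+w],None,fx=3,fy=3,interpolation=cv2.INTER_CUBIC))
E
```

```text
ball_center scene 0.57 [244.8 226.3  15.5  12.5]
   centroid [244.6 228. ] 180
dish_grip scene 0.84 [246.7 225.6  48.4  52.9]
dish_grip scene 0.34 [167.6 309.   92.7  34.7]
   centroid [246.8 226.9] 1555
dish_grip top 0.69 [266.1 187.4  46.5  48. ]
dish_grip top 0.38 [172.1 236.4  72.4 132.7]
   centroid [264.6 185.5] 1371
  tri box [ 0.5806 -0.1404  0.034 ] [4.6 4.6]
stand scene 0.77 [278.4 140.9 130.2 129.9]
   centroid [274.6 146.3] 6090
stand top 0.64 [170.9 233.8  68.1 140.3]
   centroid [174.2 236.6] 7654
  tri box [0.4641 0.0825 0.0647] [0.2 0.2]
lens scene 0.63 [279.1 139.7 120.8 128.5]
   centroid [274.4 145.9] 6096
lens top 0.58 [169.7 235.4  72.7 133.5]
   centroid [174.2 237. ] 7653
  tri box [0.4611 0.0864 0.0638] [1.1 1.1]
scene blue [277   0   3  16  32] [278.4   7.4]
scene blue [238 220  15  16 182] [245.1 227.8]
scene yellow [240 207   8   4  20] [243.2 208.4]
scene yellow [431 234  17  16 130] [439.  241.2]
scene yellow [416 250  18  16 147] [424.2 257.5]
scene yellow [400 267  18  17 160] [408.3 274.6]
scene yellow [382 284  20  19 181] [391.8 292.6]
scene yellow [365 303  19  19 194] [374.1 311.7]
scene red [267 224   2  14  27] [267.5 230.6]
top blue [262 179   7   2  12] [265.  179.6]
top blue [259 187  13   6  68] [264.8 189.2]
top blue [501 266  11  27 283] [506.1 278.9]
top yellow [140  51  14  11 125] [146.2  56.1]
top yellow [164  52  14  10 122] [170.3  56.1]
top yellow [188  52  13  11 135] [193.9  57.2]
top yellow [211  53  14  10 127] [217.4  57. ]
top yellow [235  53  14  10 134] [241.6  57.4]
top yellow [245 197  10   9  32] [249.5 201. ]
top red [246 167   9   9  24] [249.8 171.2]
top red [358 175  27  36 336] [370.8 192.6]
```

View pics/scenez.png

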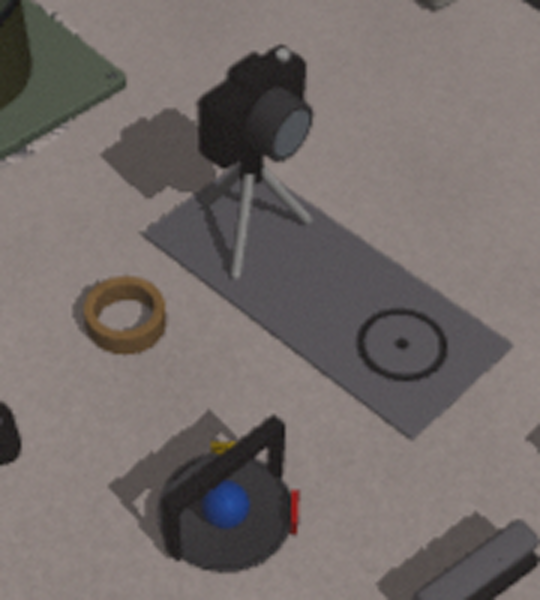

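View pics/topz.png

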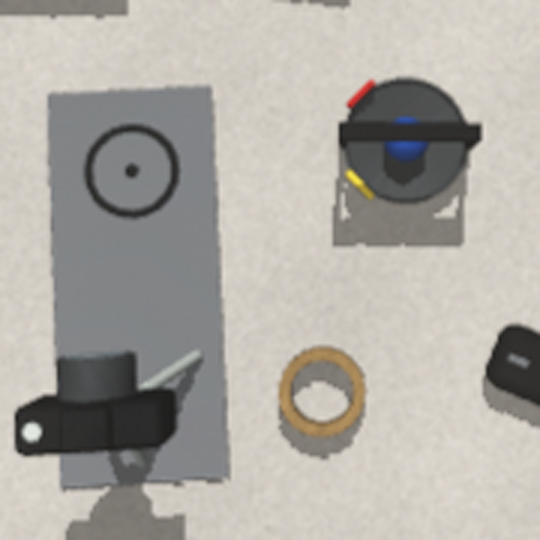

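```bash
python3 - <<'E'
from h import *
S=lambda u,v:np.array([u/3+170,v/3+60]); P=lambda u,v:np.array([u/3+130,v/3+140])
print("mark",tri([ray("scene",S(402,343)),ray("top",P(131.5,170.5))]))
print("lens",tri([ray("scene",S(291,132)),ray("top",P(97,356))]))
print("bar",tri([ray("scene",S(226,461)),ray("top",P(410.5,133))]))
print("ball",tri([ray("scene",(245.1,227.8)),ray("top",(265,186))]))
print("yellow",tri([ray("scene",(243.2,208.4)),ray("top",(249.5,201))]))
print("red",tri([ray("scene",(267.5,230.6)),ray("top",(249.8,171.2))]))
a,b=[plane("top",P(*q),.085) for q in((340,133),(481,133))]; print("bar ends",a,b,np.linalg.norm(a-b))
for q in(((49,93),(62,488)),((212,86),(229,479)),((49,93),(212,86)),((62,488),(229,479))):
    a,b=[plane("top",P(*x),.005) for x in q]; print("board top",a.round(4),b.round(4),np.degrees(np.arctan2(*(b-a)[[1,0]])),np.linalg.norm(b-a))
for q in(((412,437),(143,233)),((412,437),(512,345)),((512,345),(318,206))):
    a,b=[plane("scene",S(*x),.005) for x in q]; print("board scene",a.round(4),b.round(4),np.degrees(np.arctan2(*(b-a)[[1,0]])),np.linalg.norm(b-a))
s=get_state(); w,x,y,z=s["ee_rot"]; print(R.from_quat([x,y,z,w]).as_matrix().round(3))
E
```

```text
mark (array([0.55631232, 0.08980023, 0.00471905]), [np.float64(0.8288146185553875), np.float64(0.8288146185554951)])
lens (array([0.41588972, 0.08103331, 0.15975724]), [np.float64(0.9790443722853787), np.float64(0.9790443722853517)])
bar (array([ 0.58102165, -0.14119054,  0.08777682]), [np.float64(2.0132071029903256), np.float64(2.013207102990243)])
ball (array([ 0.58213446, -0.14116731,  0.02705406]), [np.float64(0.3920592537607242), np.float64(0.39205925376086026)])
yellow (array([ 0.54188303, -0.10561324,  0.02773635]), [np.float64(3.668703083152217), np.float64(3.6687030831521668)])
red (array([ 0.62004253, -0.10365416,  0.01883982]), [np.float64(0.30424743608540594), np.float64(0.3042474360852144)])
bar ends [ 0.57985276 -0.08776563  0.085     ] [ 0.58020984 -0.19824812  0.085     ] 0.11048306336784851
board top [0.6215 0.1599 0.005 ] [0.2932 0.1411 0.005 ] -176.71727927915308 0.3289379133778456
board top [0.6282 0.0222 0.005 ] [0.2995 0.004  0.005 ] -176.8178822070297 0.3291328104507754
board top [0.6215 0.1599 0.005 ] [0.6282 0.0222 0.005 ] -87.24535385783591 0.13785309672619434
board top [0.2932 0.1411 0.005 ] [0.2995 0.004  0.005 ] -87.32870651664324 0.1372771498168857
board scene [0.6301 0.0246 0.005 ] [0.3052 0.0052 0.005 ] -176.58064570383448 0.32549087371244506
board scene [0.6301 0.0246 0.005 ] [0.6233 0.1604 0.005 ] 92.84093196558042 0.13589666712933146
board scene [0.6233 0.1604 0.005 ] [0.39  0.151 0.005] -177.70989589757616 0.23348359117292278
[[-0.965 -0.     0.262]
 [-0.262  0.    -0.965]
 [ 0.    -1.    -0.   ]]
```

```bash
python3 -m jog '[[[0,0,0.1,30,30,0,0],[0,0,0.131,43,41,0,0],[0,0,0.131,43,41,0,0],[0,0,0.131,43,41,0,0],[0,0,0.131,43,41,0,0],[0,0,0.131,43,41,0,0],[0,0,0.131,43,41,0,0],[0,0,0.131,43,41,0,0],[0,0,0.131,43,41,0,0],[0,0,0.131,43,41,0,0]]]'
```

```text
time_s: 1.9
position: [0.576, -0.1449, 0.2401]
ee_rot: [0.502, -0.501, 0.497, -0.5]
ft_force: [0.3, -0.7, 0.3]
opening: 1.001
```

```bash
python3 - <<'E'
from h import *
s=get_state(); im=read_camera("wrist"); cv2.imwrite("pics/w1.png",im); np.save("w1.npy",im)
print(np.round(s["position"],4),np.round(s["joints"],3))
w,x,y,z=s["ee_rot"]; print(R.from_quat([x,y,z,w]).as_matrix().round(4))
E
```

```text
[ 0.576  -0.1449  0.2401] [ 0.351  0.746 -0.331  1.409  0.264  1.025 -0.029]
[[ 0.0059  0.0039  1.    ]
 [-1.     -0.0029  0.0059]
 [ 0.0029 -1.      0.0039]]
```

View pics/w1.png

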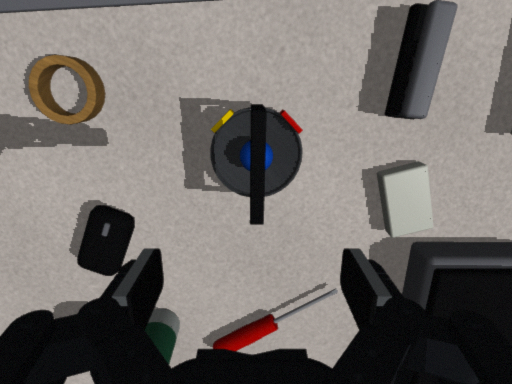

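The wrist view shows the bar running from about (258,105) to (257,223). The blue ball is at (257,156), yellow at (222,121) and red at (291,121), and the fingers are open to either side.

```bash
python3 - <<'E'
from h import *
s=get_state(); im=np.load("w1.npy")
g=im.max(2); 
# bar edges per row
for r in (108,112,118,124,200,206,212,218,221):
    d=np.where(g[r,240:276]<28)[0]+240
    print(r,d.min() if len(d) else None,d.max() if len(d) else None,len(d))
col=g[95:235,257]; d=np.where(col<28)[0]+95; print(d.min(),d.max())
h=cv2.cvtColor(im,cv2.COLOR_BGR2HSV)
out={}
for nm,lo,hi in(("blue",(105,120,40),(130,255,255)),("yellow",(22,120,80),(35,255,255)),("red",(0,150,60),(8,255,255))):
    m=cv2.inRange(h,lo,hi);k,_,st,ce=cv2.connectedComponentsWithStats(m)
    for i in range(1,k):
        if st[i,4]>20: print(nm,st[i],ce[i].round(1))
    mm=m[100:200,200:310]; p=np.argwhere(mm)[:,::-1]+[200,100]; out[nm]=p
tabs={nm:plane("wrist",out[nm].mean(0),.025,s) for nm in("red","yellow")}
print(tabs)
c=plane("wrist",(256.8,156),.027,s);print("ball",c)
for nm in tabs: v=tabs[nm]-c; print(nm,np.degrees(np.arctan2(v[1],v[0])),np.linalg.norm(v))
cv2.imwrite("pics/w1z.png",cv2.resize(im[90:240,180:330],None,fx=4,fy=4,interpolation=cv2.INTER_CUBIC))
E
```

```text
108 251 264 14
112 251 266 16
118 251 265 15
124 251 265 15
200 251 262 12
206 251 262 12
212 251 262 12
218 251 262 12
221 251 262 12
105 223
blue [240 141  11  30 248] [245.7 155.3]
blue [264 142  10  28 184] [267.8 155.8]
yellow [211 109  23  24 174] [222.5 120.2]
red [281 111  21  22 145] [290.6 121.2]
red [213 315  65  36 921] [246.8 335.2]
{'red': array([ 0.62357414, -0.09400239,  0.025     ]), 'yellow': array([ 0.54831793, -0.0943746 ,  0.025     ])}
ball [ 0.5871222  -0.13344081  0.027     ]
red 47.25357629771634 0.05374134882089393
yellow 134.80726992834335 0.0550993622439368
```

View pics/w1z.png

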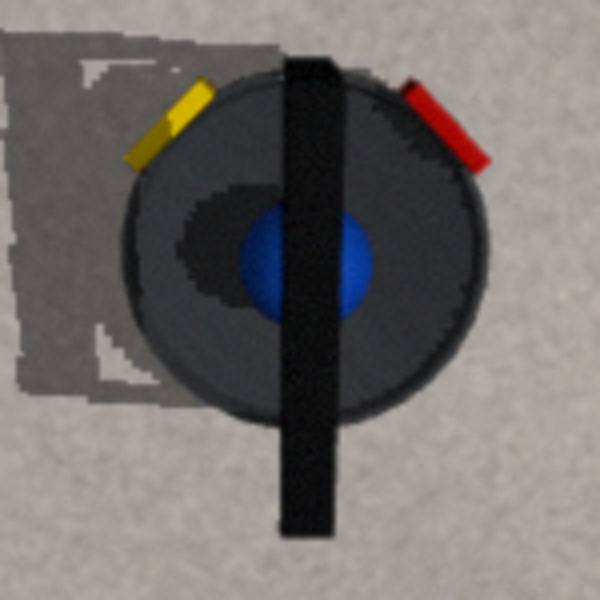

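```bash
python3 - <<'E'
from h import *
for i in range(2):
    s=get_state(); im=read_camera("wrist"); print(np.round(s["position"],4),np.round(s["ee_rot"],4),np.abs(s["dq"]).max())
m=cv2.inRange(cv2.cvtColor(im,cv2.COLOR_BGR2HSV),(105,120,40),(130,255,255)); x=np.argwhere(m); print(x.min(0),x.max(0))
a,b=plane("wrist",(258.5,105),.085,s),plane("wrist",(256.9,223.5),.085,s); print(a,b,(a+b)/2,np.linalg.norm(a-b),np.degrees(np.arctan2(a[1]-b[1],a[0]-b[0])))
for p in ((.5815,-.1412,.085),(.5815,-.0852,.085),(.5815,-.1972,.085),(.582,-.1412,.027)): print(proj("wrist",p,s))
# combine: ball & bar from all three
print(tri([ray("scene",(245.1,227.8)),ray("top",(265,186)),ray("wrist",(256.8,156),s)]))
t=im[40:140,20:115]; 
for n in("wrist","top","scene"):
    if n!="wrist": read_camera(n)
    for l in("tape","mouse","cards","driver"):
        r=trace(n,l)
        if r: print(n,l,r[0]["p"],np.round(r[0]["box"],1),plane(n,r[0]["box"][:2],.012,s).round(4))
E
```

```text
[ 0.5803 -0.1374  0.2398] [ 0.507  -0.503   0.4938 -0.496 ] 0.11991778946559564
[ 0.5778 -0.1405  0.2395] [ 0.5045 -0.5017  0.4959 -0.4979] 0.09415674063688431
[145 238] [174 271]
[ 0.58359732 -0.07704764  0.085     ] [ 0.58429972 -0.19389811  0.085     ] [ 0.58394852 -0.13547287  0.085     ] 0.11685258238170491 90.3444074913751
[255.00127855 173.64736771]
[256.01240165 114.24546988]
[254.10297189 226.42147627]
[254.63654718 159.84485407]
(array([ 0.58267432, -0.13966104,  0.02439889]), [np.float64(1.3762747224104328), np.float64(2.011037787422639), np.float64(2.9388241765646494)])
wrist tape 0.63 [65.  93.3 76.1 71. ] [ 0.3704 -0.0716  0.012 ]
wrist mouse 0.59 [102.6 245.8  58.6  71.7] [ 0.3857 -0.2618  0.012 ]
wrist cards 0.63 [404.8 203.7  58.8  73.2] [ 0.7711 -0.1987  0.012 ]
wrist driver 0.8 [273.1 321.4 124.2  61.2] [ 0.6125 -0.3812  0.012 ]
top tape 0.71 [235.7 271.2  26.3  27.7] [ 0.3699 -0.0688  0.012 ]
top cards 0.72 [171.4 235.1  74.2 138.1] [0.4595 0.092  0.012 ]
top driver 0.54 [373.8 194.2  20.4  33.3] [ 0.5631 -0.4214  0.012 ]
scene tape 0.91 [211.6 165.7  28.8  23.8] [ 0.3763 -0.0743  0.012 ]
scene mouse 0.82 [158.8 206.6  43.7  29.5] [ 0.3889 -0.2515  0.012 ]
scene cards 0.6 [281.9 304.3  41.1  51.6] [ 0.7668 -0.2022  0.012 ]
scene driver 0.71 [167.2 308.1  93.9  34. ] [ 0.6099 -0.3856  0.012 ]
```

The arm was still settling, so I'll let it rest and measure again.

```bash
python3 -m jog '[[[0,0,0,0,0,0,0],[0,0,0,0,0,-20,0],[0,0,0,0,0,0,0],[0,0,0,0,0,0,0]]]'; cat > bar.py <<'E'
from h import *
import sys
s=get_state(); im=read_camera("wrist"); s2=get_state(); cv2.imwrite(f"pics/{sys.argv[1]}.png",im)
print(np.round(s["position"],4),np.round(s2["position"],4),"dq",np.abs(s["dq"]).max().round(3))
w,x,y,z=s["ee_rot"]; M=R.from_quat([x,y,z,w]).as_matrix(); print("tool x,y,z rows\n",M.T.round(4))
h=cv2.cvtColor(im,cv2.COLOR_BGR2HSV)
m=cv2.inRange(h,(105,120,40),(130,255,255)); x=np.argwhere(m); print("blue rows/cols",x.min(0),x.max(0))
u=(x.min(0)+x.max(0))/2; print("ball",plane("wrist",u[::-1],.027,s).round(4))
for nm,lo,hi in(("yellow",(22,120,60),(35,255,255)),("red",(0,150,50),(8,255,255))):
    m=cv2.inRange(h,lo,hi);k,_,st,ce=cv2.connectedComponentsWithStats(m)
    for i in range(1,k):
        if st[i,4]>20: print(nm,st[i],ce[i].round(1),plane("wrist",ce[i],.02,s).round(4))
m=(im.max(2)<28).astype(np.uint8); m[:, :200]=0; m[:,310:]=0; m[300:]=0
k,lab,st,ce=cv2.connectedComponentsWithStats(cv2.morphologyEx(m,cv2.MORPH_OPEN,np.ones((9,5),np.uint8)))
for i in range(1,k):
    if st[i,4]>300:
        pts=np.argwhere(lab==i)[:,::-1].astype(np.float32); r=cv2.minAreaRect(pts); print("bar",st[i],[np.round(q,1) for q in r])
        vx,vy,x0,y0=cv2.fitLine(pts,cv2.DIST_L2,0,.01,.01).ravel()
        e=[(x0+vx*(t-y0)/vy,t) for t in(pts[:,1].min(),pts[:,1].max())]
        a,b=[plane("wrist",q,.092,s) for q in e]; print(" ends",e,a.round(4),b.round(4),"mid",((a+b)/2).round(4),"len",np.linalg.norm(a-b).round(4),"dir",np.degrees(np.arctan2(a[1]-b[1],a[0]-b[0])).round(2))
E
python3 bar.py w2
```

```text
time_s: 3.25
position: [0.575, -0.1464, 0.2205]
ee_rot: [-0.501, 0.5, -0.498, 0.501]
ft_force: [-0.5, -0.1, 0.5]
opening: 1.0
[ 0.575  -0.1464  0.2205] [ 0.5749 -0.1464  0.2204] dq 0.007
tool x,y,z rows
 [[ 0.0016 -1.      0.0028]
 [ 0.0046 -0.0028 -1.    ]
 [ 1.      0.0016  0.0045]]
blue rows/cols [142 240] [174 275]
ball [ 0.5819 -0.1413  0.027 ]
yellow [210 109  24  25 203] [221.6 120.9] [ 0.5438 -0.1029  0.02  ]
red [283 110  23  24 165] [293.9 121.9] [ 0.6204 -0.1038  0.02  ]
red [223 324  57  31 788] [255.2 340.8] [ 0.581  -0.3974  0.02  ]
bar [ 251  105   17  126 1866] [array([259. , 167.5]), array([125.,  16.]), np.float64(90.0)]
 ends [(np.float32(259.3818), np.float32(105.0)), (np.float32(257.744), np.float32(230.0))] [ 0.5814 -0.0819  0.092 ] [ 0.581 -0.195  0.092] mid [ 0.5812 -0.1385  0.092 ] len 0.1131 dir 89.81
```

View pics/w2.png

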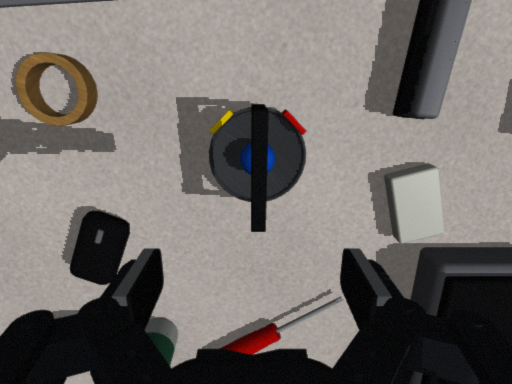

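The view is steady now: the bar runs from (259,105) to (258,230) and the ball is at (258,158). Wrist and fixed cameras agree on a centre of about (0.5815, -0.140), with the bar along y.

```bash
python3 -m jog '[[[0.001,0.001,0,1.5,1.5,-15,0],[0.001,0.002,0,2,2,-25,0],[0.001,0.002,0,2,2,-25,0],[0,0,0,1,1,-20,0],[0,0,0,0,0,-12,0],[0,0,0,0,0,0,0],[0,0,0,0,0,0,0]]]'; python3 bar.py w3
```

```text
time_s: 4.18
position: [0.5818, -0.1392, 0.1189]
ee_rot: [0.501, -0.5, 0.5, -0.499]
ft_force: [0.8, 0.5, -0.5]
opening: 0.998
[ 0.5818 -0.1392  0.1189] [ 0.5818 -0.1392  0.1189] dq 0.002
tool x,y,z rows
 [[ 1.8e-03 -1.0e+00 -6.0e-04]
 [ 3.0e-04  6.0e-04 -1.0e+00]
 [ 1.0e+00  1.8e-03  3.0e-04]]
blue rows/cols [177 227] [218 276]
ball [ 0.5814 -0.1415  0.027 ]
yellow [184 129  35  36 396] [201.3 146.8] [ 0.5433 -0.1032  0.02  ]
red [287 131  33  35 338] [302.9 148.1] [ 0.6204 -0.104   0.02  ]
bar [ 239  124   27  176 4094] [array([250.9, 211.5]), array([ 25.7, 175.4]), np.float64(1.2)]
 ends [(np.float32(252.39008), np.float32(124.0)), (np.float32(250.91188), np.float32(299.0))] [ 0.5817 -0.0775  0.092 ] [ 0.5811 -0.185   0.092 ] mid [ 0.5814 -0.1312  0.092 ] len 0.1074 dir 89.69
```

View pics/w3.png

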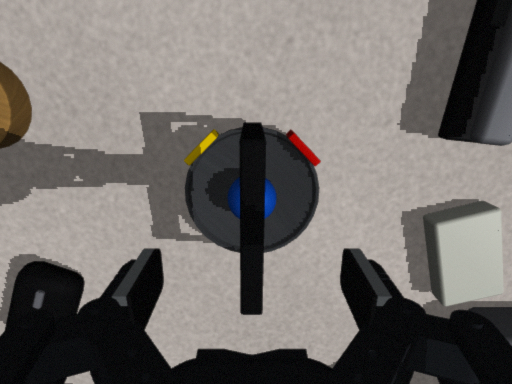

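The wrist view shows the bar centred between the fingers at column 251, with the fingers at about columns 150 and 353. I'll check the bar height from the two wrist views before going down.

```bash
python3 - <<'E'
from h import *
a=dict(position=[.575,-.1464,.2205],ee_rot=get_state()["ee_rot"])
# pose w2 rotation
M=np.array([[.0016,-1,.0028],[.0046,-.0028,-1],[1,.0016,.0045]]).T
q=R.from_matrix(M).as_quat(); a["ee_rot"]=[q[3],*q[:3]]
b=get_state()
print("near end",tri([ray("wrist",(257.8,231),a),ray("wrist",(251,313.5),b)]))
print("far end",tri([ray("wrist",(259.4,104.5),a),ray("wrist",(252.4,123),b)]))
E
python3 -m jog '[[[0,0,0,0,-0.5,-12,0],[0,0,0,0,-0.5,-15,0],[0,0,0,0,0,-12,0],[0,0,0,0,0,-5,0],[0,0,0,0,0,0,0]]]'; python3 bar.py w4
```

```text
near end (array([ 0.58116675, -0.19614066,  0.09185928]), [np.float64(0.012586873555389583), np.float64(0.012586873555249449)])
far end (array([ 0.58274686, -0.0854929 ,  0.02248901]), [np.float64(0.8713487428253484), np.float64(0.8713487428255271)])
time_s: 4.85
position: [0.5818, -0.1404, 0.0719]
ee_rot: [0.501, -0.5, 0.5, -0.5]
ft_force: [-0.2, 0.4, 0.1]
opening: 0.998
[ 0.5818 -0.1404  0.0719] [ 0.5819 -0.1404  0.0722] dq 0.003
tool x,y,z rows
 [[ 1.6e-03 -1.0e+00 -5.0e-04]
 [ 6.0e-04  5.0e-04 -1.0e+00]
 [ 1.0e+00  1.6e-03  6.0e-04]]
blue rows/cols [198 222] [246 282]
ball [ 0.5817 -0.142   0.027 ]
yellow [168 137  43  46 610] [189.4 159.8] [ 0.5431 -0.1034  0.02  ]
red [295 139  42  44 529] [315.3 161.3] [ 0.6205 -0.1042  0.02  ]
bar [ 235  130   36  170 5493] [array([252.5, 214.5]), array([169.,  35.]), np.float64(90.0)]
 ends [(np.float32(252.54988), np.float32(130.0)), (np.float32(251.7541), np.float32(299.0))] [ 0.5815 -0.0753  0.092 ] [ 0.5814 -0.1494  0.092 ] mid [ 0.5815 -0.1123  0.092 ] len 0.0742 dir 89.9
```

View pics/w4.png

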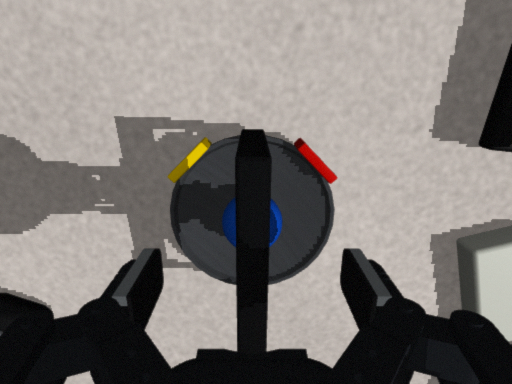

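The bar end's top measures 0.0919 m, which matches the expected 92 mm. The bar is centred between the fingers, so I'm closing.

```bash
python3 -m jog '[[[0,0,0,0,0,2,0],[0,0,0,0,0,0,255],[0,0,0,0,0,0,255],[0,0,0,0,0,0,255],[0,0,0,0,0,0,255],[0,0,0,0,0,0,255],[0,0,0,0,0,0,255],[0,0,0,0,0,0,255]]]'; python3 bar.py w5
```

```text
time_s: 5.9
position: [0.5822, -0.1406, 0.0755]
ee_rot: [0.501, -0.5, 0.499, -0.5]
ft_force: [-0.6, -0.1, 0.1]
opening: 0.154
[ 0.5822 -0.1406  0.0755] [ 0.5822 -0.1406  0.0755] dq 0.001
tool x,y,z rows
 [[ 0.0015 -1.     -0.    ]
 [ 0.0023  0.     -1.    ]
 [ 1.      0.0015  0.0023]]
blue rows/cols [195 222] [235 281]
ball [ 0.5819 -0.1389  0.027 ]
yellow [168 136  43  45 586] [189.6 158.4] [ 0.5431 -0.1036  0.02  ]
red [292 137  42  44 520] [312.9 159. ] [ 0.6203 -0.1039  0.02  ]
bar [ 200  129  110  171 7960] [array([254.5, 214. ]), array([109., 170.]), np.float64(-0.0)]
 ends [(np.float32(249.94942), np.float32(129.0)), (np.float32(252.18237), np.float32(299.0))] [ 0.581  -0.0756  0.092 ] [ 0.582  -0.1524  0.092 ] mid [ 0.5815 -0.114   0.092 ] len 0.0768 dir 90.78
```

View pics/w5.png

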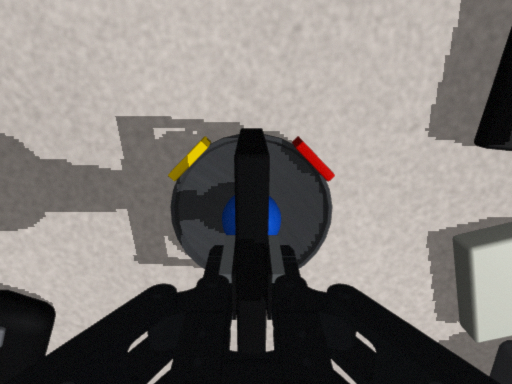

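The grip is firm: opening 0.154, about 13 mm. The bar is held and the ball is still centred. I'm saving the grasp pose and starting a gentle lift.

```bash
python3 - <<'E'
from h import *
import json
s=get_state(); json.dump({k:np.array(s[k]).tolist() for k in("position","ee_rot","joints")},open("grasp.json","w")); print(np.round(s["joints"],3))
E
python3 -m jog '[[[0,0,0,0,0,2,255],[0,0,0,0,0,4,255],[0,0,0,0,0,6,255],[0,0,0,0,0,6,255],[0,0,0,0,0,4,255],[0,0,0,0,0,2,255],[0,0,0,0,0,0,255],[0,0,0,0,0,0,255]]]'
cat > chk.py <<'E'
from h import *
import json,sys
g=json.load(open("grasp.json"))
def M(q): return R.from_quat([q[1],q[2],q[3],q[0]])
s=get_state(); rel=(M(s["ee_rot"])*M(g["ee_rot"]).inv()).as_rotvec()
# level error: where does dish up (world z at grasp) point now
up=(M(s["ee_rot"])*M(g["ee_rot"]).inv()).apply([0,0,1])
yaw=45.1+np.degrees(rel[2]); 
print("t",round(s["time_s"],2),"pos",np.round(s["position"],4),"rel",rel.round(4),"yaw est",yaw.round(2),"up",up.round(4),"dq",np.abs(s["dq"]).max().round(3),"F",np.round(s["ft_force"],2),"open",round(s["opening"],3),"q7",np.round(s["joints"],2))
# correction rotvec: take up->z
print("fix level rx,ry:",(up[1]).round(4),(-up[0]).round(4))
E
python3 chk.py; python3 bar.py w6
```

```text
[ 0.31   0.968 -0.261  1.548  0.35   0.669 -0.117]
time_s: 6.95
position: [0.5821, -0.1405, 0.101]
ee_rot: [0.501, -0.5, 0.499, -0.5]
ft_force: [-0.4, 0.1, -3.1]
opening: 0.153
t 6.95 pos [ 0.5821 -0.1405  0.101 ] rel [0.0002 0.0003 0.0001] yaw est 45.1 up [ 3.e-04 -2.e-04  1.e+00] dq 0.002 F [-0.37  0.06 -3.06] open 0.153 q7 [ 0.32  0.93 -0.28  1.53  0.34  0.72 -0.1 ]
fix level rx,ry: -0.0002 -0.0003
[ 0.5821 -0.1405  0.101 ] [ 0.5821 -0.1405  0.101 ] dq 0.002
tool x,y,z rows
 [[ 1.5e-03 -1.0e+00 -1.0e-04]
 [ 2.0e-03  1.0e-04 -1.0e+00]
 [ 1.0e+00  1.5e-03  2.0e-03]]
blue rows/cols [195 221] [235 280]
ball [ 0.5811 -0.1499  0.027 ]
yellow [168 136  43  45 583] [189.4 158.4] [ 0.5377 -0.1094  0.02  ]
red [293 138  41  43 515] [313.  159.3] [ 0.6254 -0.11    0.02  ]
bar [ 200  129  110  171 7931] [array([254.5, 214. ]), array([109., 170.]), np.float64(-0.0)]
 ends [(np.float32(249.98915), np.float32(129.0)), (np.float32(252.19832), np.float32(299.0))] [ 0.5808 -0.079   0.092 ] [ 0.5821 -0.1723  0.092 ] mid [ 0.5815 -0.1257  0.092 ] len 0.0934 dir 90.77
```

View pics/w6.png

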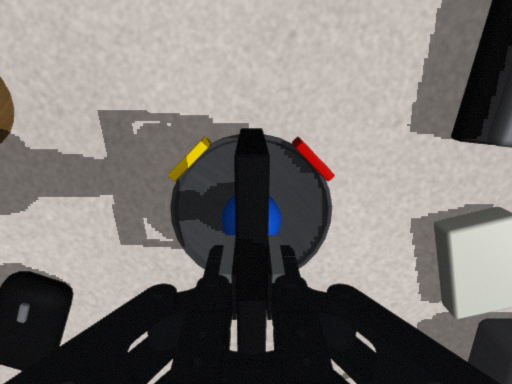

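The wrist view is unchanged from before the lift: dish, tabs and ball sit at the same pixels, with the ball at (250,215). So the dish rose level. I'll continue the lift.

```bash
python3 -m jog '[[[0,0,0,0,0,4,255],[0,0,0,0,0,8,255],[0,0,0,0,0,12,255],[0,0,0,0,0,14,255],[0,0,0,0,0,14,255],[0,0,0,0,0,14,255],[0,0,0,0,0,12,255],[0,0,0,0,0,10,255],[0,0,0,0,0,6,255],[0,0,0,0,0,3,255]]]'; python3 chk.py; python3 -m jog '[[[0,0,0,0,0,0,255]]]'; python3 chk.py
```

```text
time_s: 8.25
position: [0.5821, -0.1405, 0.2056]
ee_rot: [0.501, -0.5, 0.499, -0.5]
ft_force: [0.0, 0.4, -3.5]
opening: 0.148
t 8.25 pos [ 0.5821 -0.1405  0.2056] rel [ 0.     -0.0005  0.0001] yaw est 45.1 up [-5.e-04 -0.e+00  1.e+00] dq 0.064 F [ 0.02  0.41 -3.45] open 0.148 q7 [ 0.34  0.79 -0.32  1.44  0.28  0.95 -0.05]
fix level rx,ry: -0.0 0.0005
time_s: 8.38
position: [0.5821, -0.1405, 0.2055]
ee_rot: [0.501, -0.5, 0.499, -0.5]
ft_force: [-0.4, -0.8, -2.4]
opening: 0.147
t 8.38 pos [ 0.5821 -0.1405  0.2055] rel [ 0.     -0.0004  0.0001] yaw est 45.11 up [-4.e-04 -0.e+00  1.e+00] dq 0.006 F [-0.41 -0.77 -2.42] open 0.147 q7 [ 0.34  0.79 -0.32  1.44  0.28  0.95 -0.05]
fix level rx,ry: -0.0 0.0004
```

```bash
python3 -m jog '[[[0,0,0.01,-0.3,3,0,255],[0,0,0.025,-0.8,7,0,255],[0,0,0.04,-1.2,11,0,255],[0,0,0.05,-1.6,14,0.3,255],[0,0,0.05,-1.8,16,0.3,255],[0,0,0.05,-1.8,16,0.3,255],[0,0,0.05,-1.8,16,0.3,255],[0,0,0.05,-1.8,16,0.3,255],[0,0,0.05,-1.8,16,0.3,255],[0,0,0.05,-1.8,16,0.3,255]]]'; python3 chk.py
```

```text
time_s: 9.62
position: [0.5658, 0.0005, 0.2071]
ee_rot: [0.601, -0.6, 0.373, -0.374]
ft_force: [-0.5, -0.3, -2.6]
opening: 0.151
t 9.62 pos [5.658e-01 5.000e-04 2.071e-01] rel [0.0007 0.0007 0.4564] yaw est 71.25 up [ 8.e-04 -5.e-04  1.e+00] dq 0.185 F [-0.48 -0.26 -2.56] open 0.151 q7 [ 0.16  0.76 -0.43  1.56  0.37  0.91  0.06]
fix level rx,ry: -0.0005 -0.0008
```

```bash
python3 -m jog '[[[0,0,0.05,-1.6,15,0.3,255],[0,0,0.05,-1.5,14,0.3,255],[0,0,0.05,-1.4,13,0.2,255],[0,0,0.045,-1.3,12,0.2,255],[0,0,0.045,-1,10,0,255],[0,0,0.035,-0.8,8,0,255],[0,0,0.03,-0.5,6,0,255],[0,0,0.025,-0.3,4,0,255],[0,0,0.015,0,2,0,255],[0,0,0,0,0,0,255]]]'; python3 chk.py; python3 bar.py w7; python3 - <<'E'
from h import *
for n in("scene","top"): cv2.imwrite(f"pics/{n}7.png",read_camera(n))
E
```

```text
time_s: 10.88
position: [0.5569, 0.0904, 0.208]
ee_rot: [0.659, -0.658, 0.257, -0.257]
ft_force: [0.8, 0.2, -2.9]
opening: 0.149
t 10.88 pos [0.5569 0.0904 0.208 ] rel [2.000e-04 1.000e-03 8.265e-01] yaw est 92.46 up [1.e-03 2.e-04 1.e+00] dq 0.003 F [ 0.84  0.21 -2.92] open 0.149 q7 [ 0.05  0.77 -0.52  1.56  0.44  0.93  0.21]
fix level rx,ry: 0.0002 -0.001
[0.5569 0.0904 0.208 ] [0.5569 0.0903 0.2081] dq 0.003
tool x,y,z rows
 [[ 7.366e-01 -6.764e-01 -5.000e-04]
 [ 6.000e-04  1.500e-03 -1.000e+00]
 [ 6.764e-01  7.366e-01  1.500e-03]]
blue rows/cols [195 222] [234 280]
ball [0.5962 0.0529 0.027 ]
yellow [168 137  43  44 567] [189.4 158.8] [0.507  0.0461 0.02  ]
yellow [469 323  36  27 511] [486.3 335.9] [0.9318 0.1604 0.02  ]
red [293 137  41  44 514] [313.  159.2] [0.596  0.1424 0.02  ]
bar [ 232  127   78  173 6681] [array([270.5, 213. ]), array([172.,  77.]), np.float64(90.0)]
 ends [(np.float32(242.86357), np.float32(127.0)), (np.float32(268.02405), np.float32(299.0))] [0.5155 0.1183 0.092 ] [0.6519 0.0241 0.092 ] mid [0.5837 0.0712 0.092 ] len 0.1658 dir 145.38
bar [ 200  245   32   55 1056] [array([215.5, 272. ]), array([54., 31.]), np.float64(90.0)]
 ends [(np.float32(213.04796), np.float32(245.0)), (np.float32(215.12622), np.float32(299.0))] [0.5744 0.0263 0.092 ] [ 0.6173 -0.0135  0.092 ] mid [0.5959 0.0064 0.092 ] len 0.0585 dir 137.18
```

View pics/w7.png

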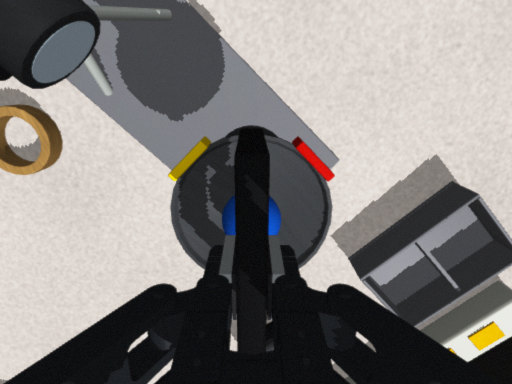

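View pics/scene7.png

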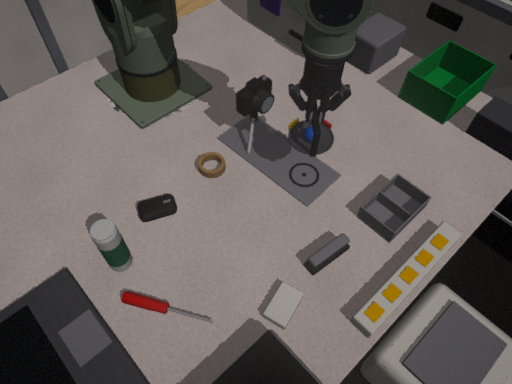

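View pics/top7.png

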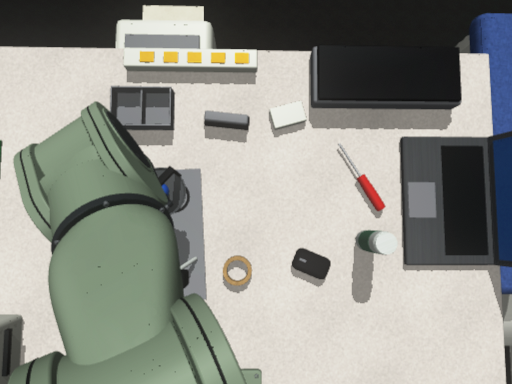

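The wrist view shows the dish over the board with yellow at (189,159), towards the photo camera, and the ball at (250,215), unmoved in the dish. The scene view shows the dish raised at (311,137). The other objects are where they were. Next I'll refine the board direction and the ball position.

```bash
python3 - <<'E'
from h import *
s=get_state(); w=cv2.imread("pics/w7.png"); sc=cv2.imread("pics/scene7.png")
h=cv2.cvtColor(sc,cv2.COLOR_BGR2HSV); 
for nm,lo,hi in(("blue",(105,120,40),(130,255,255)),("yellow",(20,120,50),(35,255,255)),("red",(0,150,40),(8,255,255))):
    m=cv2.inRange(h,lo,hi)[100:170,270:350]; p=np.argwhere(m)[:,::-1]+[270,100]; print(nm,len(p),p.min(0),p.max(0),p.mean(0).round(1))
print("expected ball scene",proj("scene",(.5563,.0898,.16)),"from TCP",proj("scene",(s["position"][0]-.0005,s["position"][1],s["position"][2]-.0485)))
print("expected ball at wrist",proj("wrist",(s["position"][0],s["position"][1],s["position"][2]-.0485),s))
cv2.imwrite("pics/w7z.png",cv2.resize(w[:260,:350],(700,520),interpolation=cv2.INTER_CUBIC))
cv2.imwrite("pics/scene7z.png",cv2.resize(sc[60:220,200:360],None,fx=3.7,fy=3.7,interpolation=cv2.INTER_CUBIC))
E
```

```text
blue 117 [304 126] [313 141] [308.9 133.4]
yellow 46 [289 118] [298 128] [293.5 122.9]
red 25 [323 120] [330 128] [327.  123.3]
expected ball scene [311.21218485 133.5317022 ] from TCP [311.36603244 133.58932862]
expected ball at wrist [252.61425507 218.26428599]
```

View pics/w7z.png

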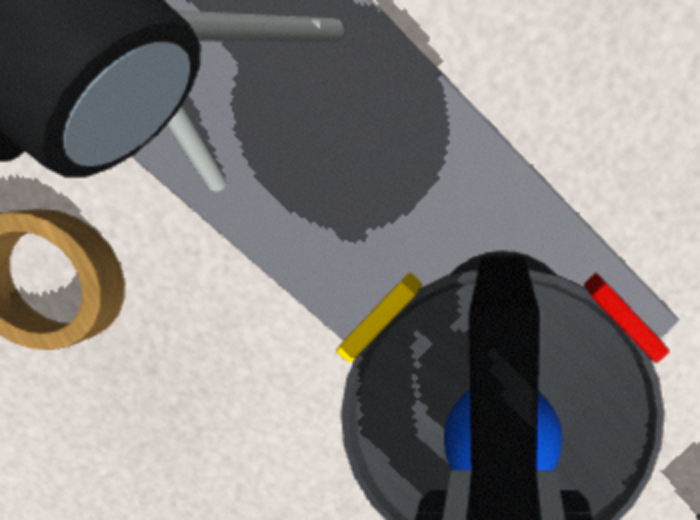

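View pics/scene7z.png

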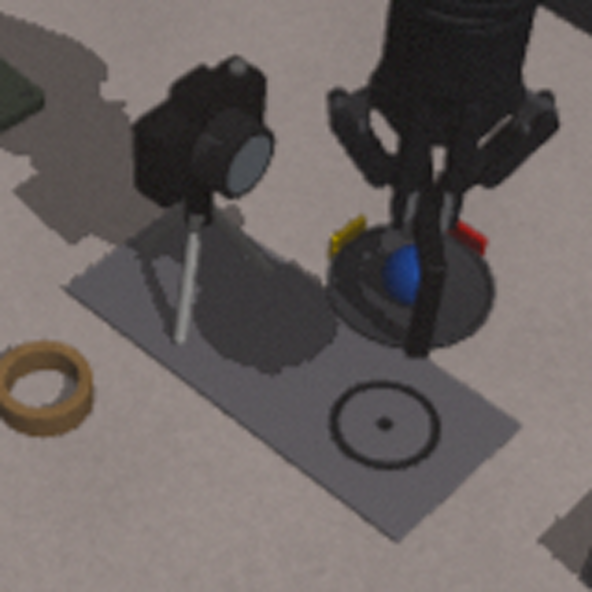

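```bash
python3 - <<'E'
from h import *
s=get_state()
for q in(((443,75),(677,320)),((132,160),(338,332))):
    a,b=[plane("wrist",np.array(x)/2,.005,s) for x in q]; print("edge",a.round(4),b.round(4),np.degrees(np.arctan2(*(a-b)[[1,0]]))%360)
print("lens",plane("wrist",np.array((127,103))/2,.16,s))
# tabs: yellow, red top-edge midpoints
for z in(.152,.16):
    y=plane("wrist",(189.4,158.8),z,s);r=plane("wrist",(313,159.2),z,s); v=r-y; print("tab yaw",np.degrees(np.arctan2(v[1],v[0]))+45,np.linalg.norm(v))
# board edges scene
Z=lambda u,v:np.array([u/3.7+200,v/3.7+60])
for q in(((65,288),(397,541)),):
    a,b=[plane("scene",Z(*x),.005) for x in q]; print(np.degrees(np.arctan2(*(a-b)[[1,0]]))%360)
print("mark scene",plane("scene",Z(384,424),.005))
E
python3 chk.py
```

```text
edge [0.4443 0.1529 0.005 ] [0.6207 0.1623 0.005 ] 183.05205919404943
edge [0.3648 0.0079 0.005 ] [0.4979 0.0186 0.005 ] 184.58632754439944
lens [0.41522456 0.08150677 0.16      ]
tab yaw 92.21492599641513 0.07756931486956994
tab yaw 92.21492599641516 0.07432427083067256
183.29837610741563
mark scene [0.55711108 0.08928289 0.005     ]
t 11.03 pos [0.5569 0.0903 0.2081] rel [1.000e-04 9.000e-04 8.259e-01] yaw est 92.42 up [8.e-04 2.e-04 1.e+00] dq 0.002 F [ 0.04 -0.54 -1.7 ] open 0.152 q7 [ 0.05  0.77 -0.52  1.56  0.44  0.93  0.21]
fix level rx,ry: 0.0002 -0.0008
```

```bash
python3 -m jog '[[[0,0,0.004,0,-0.3,0.2,255],[0,-0.0005,0.006,0,-0.4,0.3,255],[0,-0.0003,0.004,0,0,0,255],[0,0,0,0,0,0,255],[0,0,0,0,0,0,255]]]'; python3 chk.py;  python3 -m jog '[[[0,0,0,0,0,0,255],[0,0,0,0,0,0,255],[0,0,0,0,0,0,255],[0,0,0,0,0,0,255],[0,0,0,0,0,0,255],[0,0,0,0,0,0,255],[0,0,0,0,0,0,255],[0,0,0,0,0,0,255],[0,0,0,0,0,0,255],[0,0,0,0,0,0,255]]]'; python3 chk.py;python3 bar.py w8
```

```text
time_s: 11.65
position: [0.557, 0.0892, 0.2086]
ee_rot: [0.661, -0.66, 0.252, -0.253]
ft_force: [0.1, -0.1, -2.3]
opening: 0.152
t 11.65 pos [0.557  0.0892 0.2086] rel [-4.000e-04  1.000e-04  8.401e-01] yaw est 93.24 up [-1.e-04  4.e-04  1.e+00] dq 0.003 F [ 0.1  -0.14 -2.26] open 0.152 q7 [ 0.05  0.76 -0.53  1.56  0.45  0.94  0.22]
fix level rx,ry: 0.0004 0.0001
time_s: 12.9
position: [0.5569, 0.0892, 0.2086]
ee_rot: [0.661, -0.66, 0.252, -0.252]
ft_force: [0.4, 0.2, -2.2]
opening: 0.152
t 12.9 pos [0.5569 0.0892 0.2086] rel [-4.000e-04  1.000e-04  8.402e-01] yaw est 93.24 up [-0.e+00  4.e-04  1.e+00] dq 0.002 F [ 0.36  0.22 -2.15] open 0.152 q7 [ 0.05  0.76 -0.53  1.56  0.45  0.94  0.22]
fix level rx,ry: 0.0004 0.0
[0.5569 0.0892 0.2086] [0.5569 0.0892 0.2086] dq 0.002
tool x,y,z rows
 [[ 7.457e-01 -6.663e-01  3.000e-04]
 [ 1.600e-03  1.200e-03 -1.000e+00]
 [ 6.663e-01  7.457e-01  2.000e-03]]
blue rows/cols [195 222] [234 280]
ball [0.5971 0.052  0.027 ]
yellow [168 137  43  44 565] [189.4 158.8] [0.5079 0.044  0.02  ]
yellow [466 324  36  28 506] [483.5 337.3] [0.9318 0.1606 0.02  ]
red [293 138  41  43 511] [313.1 159.3] [0.5959 0.1417 0.02  ]
bar [ 233  126   77  174 6643] [array([271. , 212.5]), array([173.,  76.]), np.float64(90.0)]
 ends [(np.float32(242.72565), np.float32(126.0)), (np.float32(267.9883), np.float32(299.0))] [0.5146 0.1168 0.092 ] [0.6534 0.0238 0.092 ] mid [0.584  0.0703 0.092 ] len 0.167 dir 146.15
bar [ 200  245   32   55 1079] [array([215.5, 272. ]), array([54., 31.]), np.float64(90.0)]
 ends [(np.float32(213.47496), np.float32(245.0)), (np.float32(215.04544), np.float32(299.0))] [0.5759 0.0253 0.092 ] [ 0.6192 -0.0144  0.092 ] mid [0.5976 0.0054 0.092 ] len 0.0587 dir 137.5
```

View pics/w8.png

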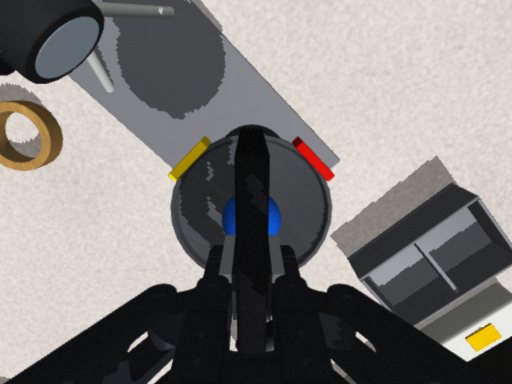

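The yellow view is held steady, with yellow at (189,159) and the ball at (250,215) unmoved. I'll hold a little longer, then start the quarter turn.

```bash
python3 -m jog '[[[0,0,0,0,0,0,255],[0,0,0,0,0,0,255],[0,0,0.01,0,0,0,255],[0,0,0.025,0,0,0,255],[0,0,0.04,0,0,0,255],[0,0,0.055,0,0,0,255],[0,0,0.065,0,0,0,255],[0,0,0.07,0,0,0,255],[0,0,0.07,0,0,0,255],[0,0,0.07,0,0,0,255]]]'; python3 chk.py
```

```text
time_s: 14.2
position: [0.557, 0.0891, 0.2087]
ee_rot: [0.7, -0.699, 0.105, -0.106]
ft_force: [-0.1, -0.1, -2.0]
opening: 0.149
t 14.2 pos [0.557  0.0891 0.2087] rel [-7.0000e-04 -2.0000e-04  1.2693e+00] yaw est 117.83 up [-5.e-04  4.e-04  1.e+00] dq 0.476 F [-0.1  -0.09 -1.96] open 0.149 q7 [ 0.11  0.79 -0.65  1.56  0.54  0.98  0.56]
fix level rx,ry: 0.0004 0.0005
```

```bash
python3 -m jog '[[[0,0,0.07,0,0,0,255],[0,0,0.07,0,0,0,255],[0,0,0.07,0,0,0,255],[0,0,0.07,0,0,0,255],[0,0,0.07,0,0,0,255],[0,0,0.07,0,0,0,255],[0,0,0.07,0,0,0,255],[0,0,0.07,0,0,0,255],[0,0,0.07,0,0,0,255],[0,0,0.07,0,0,0,255]]]'; python3 chk.py
```

```text
time_s: 15.45
position: [0.5575, 0.0883, 0.2087]
ee_rot: [0.691, -0.689, -0.155, 0.154]
ft_force: [-0.2, 0.0, -2.5]
opening: 0.15
t 15.45 pos [0.5575 0.0883 0.2087] rel [-1.7000e-03 -1.2000e-03  2.0097e+00] yaw est 160.25 up [-1.8e-03 -1.0e-04  1.0e+00] dq 0.496 F [-0.16  0.02 -2.45] open 0.15 q7 [ 0.19  0.84 -0.85  1.55  0.69  1.07  1.18]
fix level rx,ry: -0.0001 0.0018
```

```bash
python3 -m jog '[[[0,0.0003,0.065,0,0.2,0,255],[0,0.0003,0.06,0,0.2,0,255],[0,0.0003,0.055,-0.1,0.2,0,255],[0,0.0003,0.05,-0.1,0.2,0,255],[0,0.0003,0.045,-0.1,0.2,0,255],[0,0.0003,0.035,-0.1,0.1,0,255],[0,0.0002,0.03,-0.1,0.1,0,255],[0,0,0.02,0,0,0,255],[0,0,0.01,0,0,0,255],[0,0,0,0,0,0,255]]]'; python3 chk.py; python3 bar.py w9
```

```text
time_s: 16.7
position: [0.5575, 0.0886, 0.2087]
ee_rot: [0.647, -0.646, -0.287, 0.287]
ft_force: [0.3, 0.9, -0.6]
opening: 0.156
t 16.7 pos [0.5575 0.0886 0.2087] rel [-4.0000e-04 -5.0000e-04  2.4042e+00] yaw est 182.85 up [-4.e-04 -3.e-04  1.e+00] dq 0.003 F [ 0.33  0.87 -0.64] open 0.156 q7 [ 0.23  0.87 -0.95  1.55  0.76  1.12  1.51]
fix level rx,ry: -0.0003 0.0004
[0.5575 0.0886 0.2087] [0.5575 0.0886 0.2087] dq 0.003
tool x,y,z rows
 [[ 6.713e-01  7.412e-01  5.000e-04]
 [-1.200e-03  1.800e-03 -1.000e+00]
 [-7.412e-01  6.713e-01  2.100e-03]]
blue rows/cols [195 222] [235 280]
ball [0.594  0.1288 0.027 ]
yellow [168 137  43  44 587] [189.3 158.9] [0.6012 0.0391 0.02  ]
yellow [  0 314  29  29 484] [ 11.8 328.2] [0.9306 0.0414 0.02  ]
yellow [ 34 343  21  16 176] [ 43.8 350.8] [0.9308 0.0914 0.02  ]
red [293 137  41  44 483] [312.9 159. ] [0.504  0.1274 0.02  ]
bar [ 200  128  110  172 7960] [array([254.5, 213.5]), array([109., 171.]), np.float64(-0.0)]
 ends [(np.float32(250.14923), np.float32(128.0)), (np.float32(253.12839), np.float32(299.0))] [0.525  0.0515 0.092 ] [0.6329 0.1747 0.092 ] mid [0.5789 0.1131 0.092 ] len 0.1638 dir -131.21
```

View pics/w9.png

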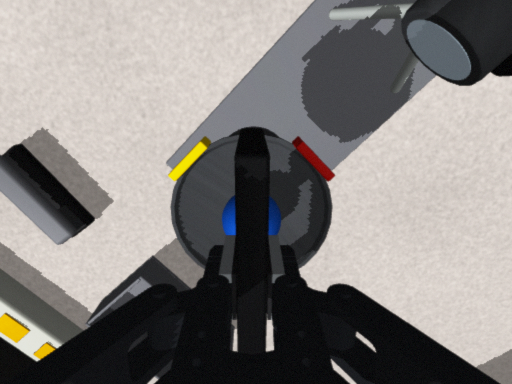

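The red tab at (313,159) now faces the photo camera at (440,50), and the ball is unmoved at (250,215). I'll make a small final trim.

```bash
python3 -m jog '[[[0,0.0002,0.003,-0.3,0.3,0,255],[0,0.0002,0.003,-0.2,0.4,0,255],[0,0,0,0,0,0,255],[0,0,0,0,0,0,255],[0,0,0,0,0,0,255],[0,0,0,0,0,0,255],[0,0,0,0,0,0,255],[0,0,0,0,0,0,255],[0,0,0,0,0,0,255],[0,0,0,0,0,0,255]]]'; python3 chk.py; python3 bar.py w10|head -8; python3 - <<'E'
from h import *
sc=read_camera("scene"); cv2.imwrite("pics/scene10.png",sc)
print(proj("scene",(.5563,.0898,.16)))
h=cv2.cvtColor(sc,cv2.COLOR_BGR2HSV)
for nm,lo,hi in(("blue",(105,120,40),(130,255,255)),("red",(0,150,40),(8,255,255))):
    p=np.argwhere(cv2.inRange(h,lo,hi)[100:170,270:350])[:,::-1]+[270,100]; print(nm,len(p),p.min(0),p.max(0))
E
```

```text
time_s: 18.0
position: [0.557, 0.0894, 0.2088]
ee_rot: [0.646, -0.645, -0.288, 0.289]
ft_force: [0.3, 0.7, -2.4]
opening: 0.152
t 18.0 pos [0.557  0.0894 0.2088] rel [-2.0000e-04 -4.0000e-04  2.4101e+00] yaw est 183.19 up [-2.e-04 -2.e-04  1.e+00] dq 0.003 F [ 0.25  0.74 -2.44] open 0.152 q7 [ 0.23  0.87 -0.95  1.55  0.76  1.12  1.52]
fix level rx,ry: -0.0002 0.0002
[0.557  0.0894 0.2088] [0.557  0.0894 0.2088] dq 0.003
tool x,y,z rows
 [[ 6.669e-01  7.451e-01  4.000e-04]
 [-1.400e-03  1.800e-03 -1.000e+00]
 [-7.451e-01  6.669e-01  2.200e-03]]
blue rows/cols [196 222] [235 280]
ball [0.5937 0.1303 0.027 ]
yellow [168 137  43  44 587] [189.4 158.8] [0.6009 0.0401 0.02  ]
[311.21218485 133.5317022 ]
blue 201 [304 126] [319 141]
red 17 [291 120] [296 125]
```

View pics/scene10.png

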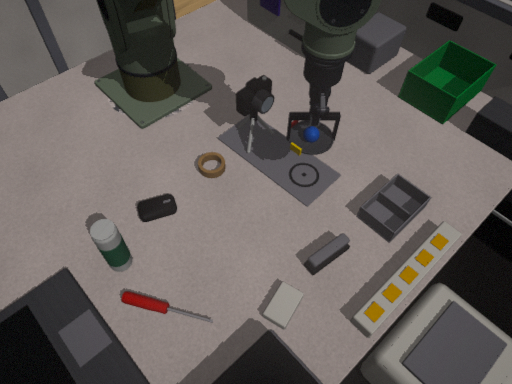

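The scene shows the ball at (311.5,133.5), against an expected (311.2,133.5). The red tab is towards the lens and everything else is in place, so I'm handing in.

```bash
python3 -c "
from station import *
print(sign_off())"
```

```text
the job is handed in; nothing more can be done
None
```

I lifted the dish by its bar and carried it over the ring mark. I held it there with the yellow tab facing the lens for about 1.5 s, then turned it 90° so the red tab faces the lens. The job was handed in at about 18 s with the arm still holding the dish; sign-off gives no verdict.

- **Final pose:** the tool was at (0.557, 0.089) m, against the mark measured at about (0.556–0.557, 0.089–0.090) m. The dish was level to within about 0.02° of how it lay on the desk, and the arm was still.
- **Ball:** it showed in the scene camera at pixel (311.5, 133.5), against (311.2, 133.5) expected for the lens height over the mark. In the wrist view it stayed at the same place in the dish from grasp to finish.
- **Other things:** the scene picture shows the camera and the other loose things where they were, and no unusual force appeared in the readings.
- **Checks that disagreed:**
  - My first wrist measurement was up to 8 mm off because the arm was still settling. Once it was still, it agreed with the fixed cameras to 1–2 mm.
  - Estimates of the board's direction ranged from 182.3° to 184.6°. I aimed for 183.2° and finished at 183.2°, so facing should be good to about 1°.

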